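# Clip the restroom key back on its eye

## Robot

A 6-joint arm with a two-finger parallel gripper is mounted at the origin on the work surface. World frame = base frame: x ahead of the robot, y to its left, z up, the work surface at z = 0. Lengths are in m, angles in degrees, forces in N, time in s.
With the tool pointing down it reaches from about 0.375 to 0.9 m from the base axis. Payload 3.1 kg.
Tool frame: the origin (TCP) lies at the very end of the fingers, on their centre line; the grasp point (between the pads) lies 19 mm behind it; z points along the fingers, y is the line along which they close (so a half turn about z gives the same grasp; the last joint's range is limited). The gripper opens to 87 mm and grips with 3 to 60 N. Pads are 19 mm wide; open, the fingers measure 117 mm over their backs; the gripper's body (75 mm by 190 mm) begins 51 mm behind the grasp point.
Start: joints at [56.064, 30.224, 82.088, -0, 67.689, -10.227], TCP at [0.251, 0.572, 0.223] pointing down, gripper open.
Joint ranges: [-176.69, 176.69], [-43.24, 126.21], [12.49, 139.97], [-82, 262], [0, 151.66], [-163.58, 163.58]. Speed limits (degrees/s): [159.86, 159.86, 180, 180, 180, 180].

## Interface

Orientations are given as a 3x3 rotation matrix whose columns are the frame's x, y, z axes.
In Python, from rig import bot, imaging gives the robot as it stands.
- The arm moves only by the tool drive_tool, never from a script. Its argument "deltas" is text: rows parted by semicolons, each of 5 numbers parted by spaces: the finger opening in mm, from 0 to 87, then the shift along the world's x, y, z in mm, then the turn about the world's z in rad. In form: jaw dx dy dz twist; .... A call has 1 to 12 rows; each row is the pose to reach, as a shift and turn from the pose commanded when the call began; what a row does not reach only later rows make up. A row lasts 1/10 s, in which the tool goes at most 50 mm and 8.59 degrees, less where a joint would pass 70% of its speed; a pose out of reach is approached as far as the arm can. A call with a gripper value outside its range is refused whole. The fingers move at their own pace and stop on an object; the grip force is fixed at half the most. Time passes only in rows, so rows that repeat a pose let the fingers close. It gives the time, the measured TCP pose, the force, the opening and the grip force at its end, in the units of the state.
- bot.read_state(): the state, without advancing time (a new reading comes with each control period).
- imaging.capture(name): name is "scene" or "top"; returns the picture (400x640x3 uint8, red, green, blue); there is no depth.
- imaging.camera_model(name): a dict with "fx", "fy", "cx", "cy" (pixels), "T" (4x4, takes a point from camera to world coordinates). Camera axes: x right, y down, z forward; pixel columns grow to the right and rows downward; lengths in m; the calibration is good to about 2 mm. A picture is of the moment at which its call begins. camera_model takes no time and is no camera call.
- bot.hand_in(): hands the job in; it is judged then, once.
The state is a dict: "time_s": time; "joint_positions": joint angles; "qvel": joint speeds; "tau": joint torques, N m; "position": TCP position; "tcp_rot": TCP orientation; "force": force on the tool from outside, world axes, zero at the start; "moment": the same for the moment, N m; "opening": opening from 0.0 (shut) to 1.0 (fully open); "grasp_force": force on a finger pad.
Only numpy, scipy, OpenCV 4.12 (cv2) and the standard library are available. Lean on these libraries where they do the work, as an engineer would, in place of code of your own. Each camera call takes 0.05 s, during which the arm holds its last target. There are 200 camera calls.

## Task

Put the green restroom key back on the key rail: take it by its green paddle and push the sprung gate of its snap hook against the ring of the eye bolt with the green disc until the ring is inside and the gate has snapped shut. Then tug the hook straight back from the rail with about 10 N for half a second, to prove that the shut gate holds, and let go, leaving the key hanging there by itself with no more than a gentle sway. Never load the eye bolt with more than 16 N, and leave the other things on the counter where they are.

Things in the scene. Friction and masses are not known exactly. Their poses are not given: they have to be found in the camera images.
- fob: The key to hang, lying flat, 115-180 g, 144 mm long: green plastic paddle with a brass key on it and a steel snap hook moulded rigidly into one end. Origin on the underside below the grip point; x runs along the paddle to the hook, y across towards the gate side, z up. In mm of these axes the paddle spans x -50..20, y -17..17, z 0..14; the hook x 20..94, y -21..21, z 0..8.
- fob_grip (a point): The point to grip the green paddle (34 wide across y, 14 thick): mid-thickness on its centre line, 20 mm from the hook end, at (0, 0, 7) mm of the key's axes, same axes.
- hook_loop (a point): Middle of the hook's loop, at (70, 0, 4) mm of the key's axes, same axes. The loop is 8 mm round bar centred at z = 4: spine along y = -17 (inner face y = -13) from x = 30 to 74, then the round crown, inner face at x = 86, outer at 94, ending in the nose.
- hook_mouth (a point): The spot of the shut gate to press on the ring: (67, 17, 4) mm of the key's axes, 3 mm short of the gate's tip; same axes, +y points out of the hook. The rounded tip of the 8 mm nose is at x = 72, y = 17. Outer face of the gate y = 19.5, inner face 14.5. Hitting the nose is rigid; a ring met under x = 60 only jams the gate on the spine.
- gate (a joint): The hook's gate, a flat steel bar 38 long, 5 thick, 6 high, hinged at x = 32, y = 17 mm of the key. 0 = shut (it cannot open outwards), up to 0.8 rad swung into the loop; a spring shuts it (pressed at the tip 1.5 N at first, about 4.5 N at 0.65 rad). The ring passes only by its tip, 15 to 25 mm in; drawing the hook so that the ring moves to the crown frees the gate to snap to 0.
- eye_green: Steel eye bolt with a green disc behind it and a green patch on the rail above it: level, 200 mm above the counter, left or right of the yellow one. Origin on the rail's front face at the shank; x into the rail, away from the robot, y along the rail, z up. Its ring (6 mm bar, 38 inside, 50 outside) stands upright in the x-z plane. Locked fast; it does not give.
- eye_green_bar (a point): Nominal place of the ring's front bar (the vertical part of the ring nearest the robot), 74 mm in front of the rail's face; axes as the eye's. Each bolt is set to its own depth: the real bar may be up to 7 mm nearer the rail or the robot, to be felt. Key level, its y along the eye's x (gate to the rail): the bar enters by the gate, the paddle points to the eye's +y.
- eye_yellow: The same eye bolt with a yellow disc, about 220 mm along the rail, with a yellow key like the green one hanging on it down to 45 mm above the counter (fixed). Not to be used.
- rail: The aluminium key rail: a bar 12 thick, 460 long, 40 high, its middle 200 mm above the counter (top 220), on two posts. Fixed. Origin on the counter below its middle, y along it, x away from the robot.
- spray: White and blue trigger spray bottle, 76 across, 225 tall, standing. Origin: centre of its base.
- wipes: White wipes canister, 90 across, 160 tall. Origin: centre of its base.
- brush: Grey hand brush with black bristles, 245 long, 45 high, lying bristles down along its x, handle to -x. Origin: under its middle.
- wedge: Yellow rubber door wedge, 120 x 40 x 32. Origin: centre of its underside.
- towel: Paper towel roll standing, 116 across, 200 tall. Origin: centre of its base.
- spare_tag: Red key paddle without a hook, 70 x 34 x 14, lying. Origin: underside, 15 mm from its middle.
- screwdriver: Small screwdriver lying on the counter, about 200 long along its x. Origin: under its middle.

How it is judged:
By the outcome, as a careful person would: the job done as asked, in the order asked, and still so for the second after the job is handed in, with the robot touching nothing.
It also fails if it takes over 70 s, if anything falls off the work surface, if the arm or the gripper's body presses on something with over 40 N, if the wrist force passes 120 N, or if a joint passes its speed limit or range.

## Working session

There is one attempt and no reset: what is moved stays moved. The work goes in short steps, Python scripts to look and compute and a tool call to move; the robot and the scene stay as the last step left them, time stands still between calls to the robot, and variables do not carry over. Pictures are saved under pics/ and viewed, at most 10 in all, crops included, and the job is handed in when it is done.

Besides the shell and the picture viewer there is one more tool, called after ">>>" by a JSON object that holds its "fn" and its "kwargs". drive_tool: Moves the arm, as the interface text tells. Its arguments: {"type":"object","properties":{"deltas":{"type":"string"}},"required":["deltas"]}

```bash
ls; mkdir -p pics; python3 - <<'E'
from rig import bot, imaging
import cv2,numpy as np
for n in("scene","top"):
    im=imaging.capture(n); cv2.imwrite(f"pics/{n}0.png",im[:,:,::-1]); m=imaging.camera_model(n); print(n,m)
s=bot.read_state();print(s["time_s"],s["tcp_rot"],s["force"])
E
```

```text
pics
scene {'fx': 509.81145609307487, 'fy': 509.81145609307487, 'cx': 318.64447377857715, 'cy': 198.4289779573048, 'T': array([[ 0.3636898 ,  0.57219392, -0.73506724,  1.63887052],
       [ 0.9314222 , -0.23481705,  0.27805329, -0.45693868],
       [-0.01350592, -0.7857831 , -0.61835469,  1.09786842],
       [ 0.        ,  0.        ,  0.        ,  1.        ]])}
top {'fx': 446.8839937439964, 'fy': 446.8839937439964, 'cx': 315.8820760092079, 'cy': 195.77099522768114, 'T': array([[-0.01249847, -0.9910885 ,  0.13261739,  0.35263153],
       [-0.99984321,  0.0140508 ,  0.01077598, -0.02227721],
       [-0.01254333, -0.13246191, -0.99110873,  1.45147296],
       [ 0.        ,  0.        ,  0.        ,  1.        ]])}
0.1 [[-9.15591843e-01  4.02107460e-01 -1.08079787e-03]
 [ 4.02108763e-01  9.15590510e-01 -1.60018529e-03]
 [ 3.46121834e-04 -1.89971490e-03 -9.99998136e-01]] [-0.49471468  0.08586017  0.43449824]
```

View pics/scene0.png

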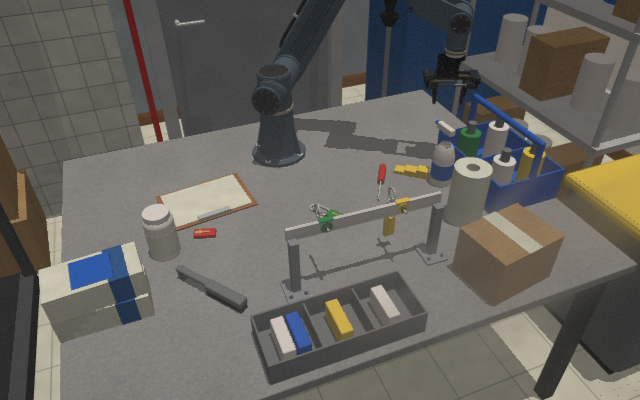

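View pics/top0.png

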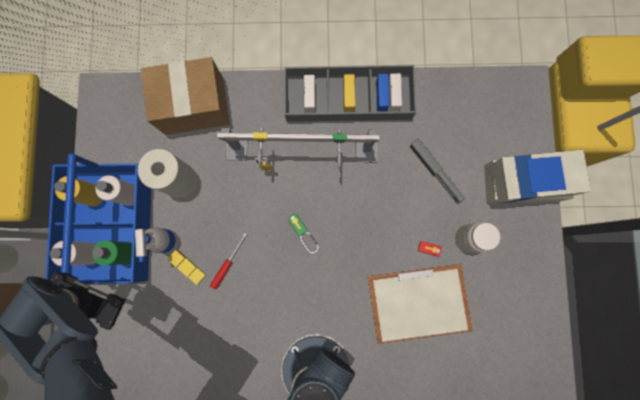

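Scene: rail across the table. The green key lies flat at top px (300,228), with the hook towards (310,248). The green patch is at top (340,138), with its eye bolt below it. Yellow is at (261,136).

```bash
cat > h.py <<'E'
from rig import bot, imaging
import cv2,numpy as np
def ray(n,uv,z):
    m=imaging.camera_model(n);T=np.array(m["T"]);uv=np.atleast_2d(uv)
    d=np.c_[(uv[:,0]-m["cx"])/m["fx"],(uv[:,1]-m["cy"])/m["fy"],np.ones(len(uv))]@T[:3,:3].T
    return T[:3,3]+d*((z-T[2,3])/d[:,2])[:,None]
def green(im):
    h=cv2.cvtColor(im,cv2.COLOR_RGB2HSV); return cv2.inRange(h,(45,90,40),(85,255,255))
E
python3 - <<'E'
from h import *
im=cv2.imread("pics/top0.png")[:,:,::-1].copy()
m=green(im);n,l,st,c=cv2.connectedComponentsWithStats(m)
for i in range(1,n):
    if st[i,4]>8: print(st[i],c[i])
k=m.copy();k[:,:280]=0;k[:,325:]=0;k[:205]=0;k[260:]=0
p=cv2.findNonZero(k);W=ray("top",p[:,0].astype(float),.014)[:,:2]
print("paddle",cv2.minAreaRect((W*1000).astype(np.float32)))
k=m.copy();k[:,:325]=0;k[:,355:]=0;k[:125]=0;k[150:]=0
p=cv2.findNonZero(k)[:,0].astype(float);print("patch z.22",ray("top",p,.22).mean(0),p.min(0),p.max(0))
a=cv2.resize(im[200:270,270:350],None,fx=7,fy=7,interpolation=cv2.INTER_CUBIC)
b=cv2.resize(im[120:190,300:380],None,fx=7,fy=7,interpolation=cv2.INTER_CUBIC)
cv2.imwrite("pics/c1.png",cv2.vconcat([a[:,:],b])[:,:,::-1][:980]); 
s=cv2.imread("pics/c1.png");s=cv2.hconcat([s[:490],s[490:]]);cv2.imwrite("pics/c1.png",cv2.resize(s,(800,350)))
E
```

```text
[334 134  12   8  81] [339.27160494 136.98765432]
[289 214  18  21 126] [298.07936508 225.96825397]
[ 94 241  37  24 637] [114.52276295 252.72056515]
paddle ((452.57403564453125, 55.36280822753906), (63.644290924072266, 30.34377670288086), 33.1177978515625)
patch z.22 [ 0.68419667 -0.077134    0.22      ] [334. 134.] [345. 141.]
```

View pics/c1.png

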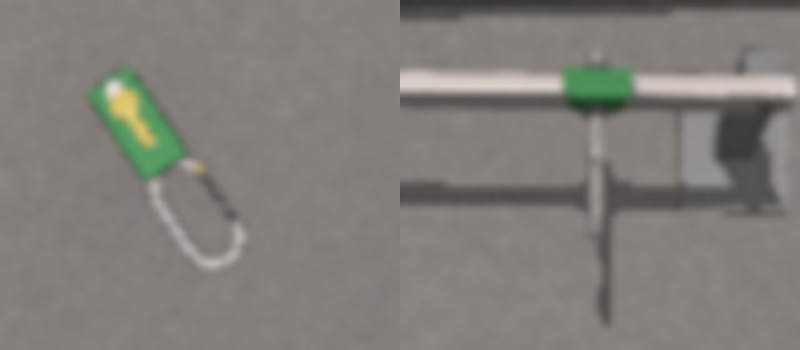

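Left crop: green paddle with the hook at lower right. The dark gate is on the right-hand side and its crown is at about crop (215,268). Right crop: the ring is edge-on at crop u≈597, with its front end at v≈232.

```bash
python3 - <<'E'
from h import *
im=cv2.imread("pics/top0.png")[:,:,::-1].astype(int)
g=im.min(2)
us,vs=[],[]
for u in list(range(276,330))+list(range(350,372)):
    col=g[128:146,u]; w=np.where(col>150)[0]
    if len(w): us.append(u);vs.append(w.mean()+128)
P=ray("top",np.c_[us,vs],.22);f=np.polyfit(P[:,1],P[:,0],1);print("rail top mid x=f(y)",f,"yaw",-np.degrees(f[0]),"x at eye",np.polyval(f,-.077), "front", np.polyval(f,-.077)-.006)
print("crown",ray("top",[[270+215/5,200+266/5]],.004))
print("ring front/back z.2",ray("top",[[339.4,166.4],[339.0,141]],.2), ray("top",[[339.4,150]],.22))
print("paddle hullpts",ray("top",[[270+162/5,200+170/5]],.014))
# scene camera: green disc/patch
s=cv2.imread("pics/scene0.png")[:,:,::-1].copy();m=green(s);m[:,:300]=0;m[:,350:]=0;n,l,st,c=cv2.connectedComponentsWithStats(m);print(st[1:],c[1:])
b=cv2.resize(s[180:260,290:370],(600,600),interpolation=cv2.INTER_CUBIC);cv2.imwrite("pics/c2.png",b[:,:,::-1])
# predict pixel in scene of (grip .44,.047,.007) etc
E
```

```text
rail top mid x=f(y) [0.03012224 0.68904361] yaw -1.7258772644527964 x at eye 0.6867241991669335 front 0.6807241991669335
crown [[0.36028974 0.00504809 0.004     ]]
ring front/back z.2 [[ 0.60354397 -0.07671942  0.2       ]
 [ 0.67776393 -0.07701665  0.2       ]] [[ 0.64654973 -0.07676475  0.22      ]]
paddle hullpts [[0.42179107 0.03817658 0.014     ]]
[[318 209  23  14 105]
 [325 223   1   1   1]
 [328 222   1   1   1]
 [323 224   1   1   1]] [[328.2        215.95238095]
 [325.         223.        ]
 [328.         222.        ]
 [323.         224.        ]]
```

View pics/c2.png

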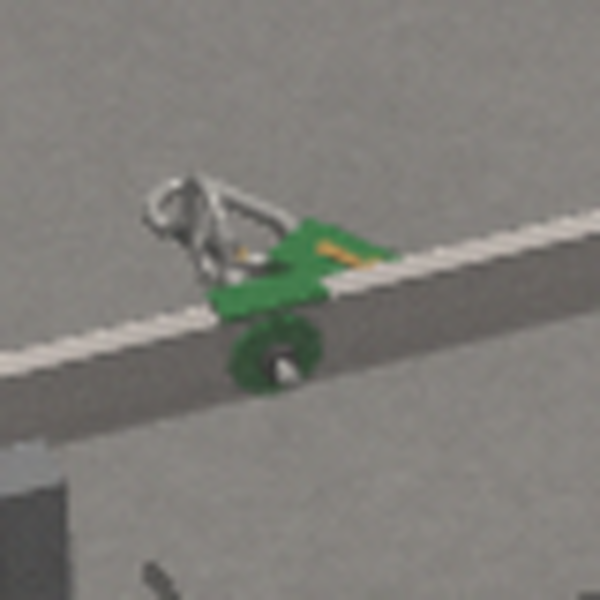

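>>> {"fn": "drive_tool", "kwargs": {"deltas": "70 0 0 45 -0.14; 70 0 0 90 -0.28; 70 17 -47 110 -0.42; 70 32 -90 110 -0.56; 70 47 -132 110 -0.70; 70 62 -174 110 -0.84; 70 77 -216 110 -0.98; 70 93 -258 110 -1.12; 70 108 -300 110 -1.26; 70 123 -342 110 -1.40; 70 138 -384 110 -1.54; 70 153 -426 110 -1.68"}}

```text
time_s: 1.3
position: [0.4042, 0.1445, 0.3324]
tcp_rot: [[0.504, 0.864, -0.0], [0.864, -0.504, 0.0], [-0.0, -0.0, -1.0]]
force: [1.3, 0.4, -0.5]
opening: 0.799
grasp_force: 0.0
```

>>> {"fn": "drive_tool", "kwargs": {"deltas": "70 15 -42 0 -0.14; 70 28 -75 0 -0.28; 70 35 -98 -40 -0.42; 70 35 -98 -80 -0.48; 70 35 -98 -120 -0.48; 70 35 -98 -160 -0.48; 70 35 -98 -200 -0.48; 70 35 -98 -240 -0.48; 70 35 -98 -240 -0.48; 70 35 -98 -240 -0.48"}}

```text
time_s: 2.3
position: [0.4388, 0.0483, 0.0923]
tcp_rot: [[0.843, 0.538, -0.002], [0.538, -0.843, 0.0], [-0.002, -0.002, -1.0]]
force: [0.1, 0.1, -0.1]
opening: 0.804
grasp_force: 0.0
```

```bash
python3 - <<'E'
from h import *
s=bot.read_state();R=s["tcp_rot"];print(s["time_s"],s["position"],np.degrees(np.arctan2(R[1][1],R[0][1])),s["joint_positions"],s["force"])
im=imaging.capture("top");cv2.imwrite("pics/t1.png",cv2.resize(im[170:290,230:390],(800,600))[:,:,::-1])
E
```

```text
2.3 [0.43884111 0.04830762 0.09234349] -57.469353872843364 [-8.28008550e+00  3.00346203e+01  1.14590657e+02  8.26202021e-04
  3.55109475e+01  4.91885151e+01] [ 0.11438078  0.06365778 -0.09434954]
```

View pics/t1.png

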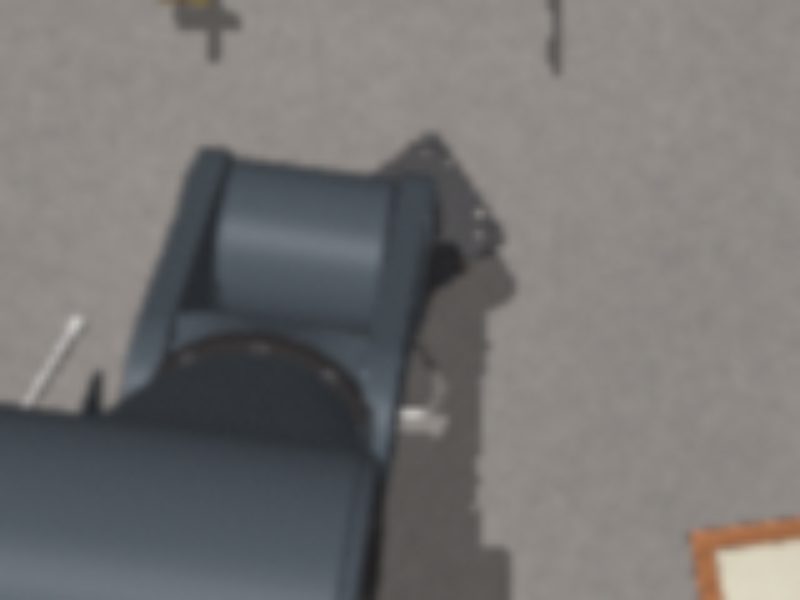

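The arm covers most of the key, and the hook at crop (435,380) is where I expected it. I'll descend and grip.

>>> {"fn": "drive_tool", "kwargs": {"deltas": "70 0 0 -30 0; 70 0 0 -60 0; 70 0 0 -80 0; 70 0 0 -88.5 0; 70 0 0 -88.5 0; 20 0 0 -88.5 0; 20 0 0 -88.5 0; 20 0 0 -88.5 0; 20 0 0 -88.5 0; 20 0 0 -88.5 0; 20 0 0 -88.5 0; 20 0 0 -88.5 0"}}

```text
time_s: 3.55
position: [0.4399, 0.0481, 0.0043]
tcp_rot: [[0.843, 0.538, 0.001], [0.538, -0.843, -0.0], [0.001, 0.001, -1.0]]
force: [0.8, 0.2, 4.6]
opening: 0.383
grasp_force: 29.7
```

>>> {"fn": "drive_tool", "kwargs": {"deltas": "20 0 0 10 0; 20 0 0 30 0; 20 0 0 60 0; 20 10 -5 95 0.1; 20 25 -12 130 0.22; 20 40 -20 160 0.34; 20 55 -27 185 0.46; 20 70 -35 196 0.58; 20 85 -42 196 0.70; 20 95 -48 196 0.82; 20 102 -53 196 0.93; 20 106 -58 196 0.974"}}

```text
time_s: 4.75
position: [0.5446, -0.0097, 0.1999]
tcp_rot: [[0.026, 1.0, -0.002], [1.0, -0.026, 0.001], [0.001, -0.002, -1.0]]
force: [-0.9, 0.3, -1.0]
opening: 0.39
grasp_force: 29.7
```

>>> {"fn": "drive_tool", "kwargs": {"deltas": "20 0 0 0 0; 20 0 0 0 0; 20 0 0 0 0"}}

```text
time_s: 5.05
position: [0.5443, -0.0093, 0.1999]
tcp_rot: [[0.029, 1.0, -0.001], [1.0, -0.029, 0.001], [0.0, -0.001, -1.0]]
force: [0.4, 0.4, -2.1]
opening: 0.39
grasp_force: 29.7
```

```bash
python3 - <<'E'
from h import *
s=bot.read_state();R=s["tcp_rot"];print(s["time_s"],s["position"],np.degrees(np.arctan2(R[1][1],R[0][1])),s["force"],s["moment"],s["grasp_force"],s["opening"])
a=imaging.capture("top");b=imaging.capture("scene")
np.save("a.npy",a);np.save("b.npy",b)
a=cv2.resize(a[120:220,290:390],(500,500),interpolation=cv2.INTER_CUBIC);b=cv2.resize(b[130:260,260:338],(300,500),interpolation=cv2.INTER_CUBIC)
cv2.imwrite("pics/t2.png",cv2.hconcat([a,b])[:,:,::-1])
E
```

```text
5.05 [ 0.54431186 -0.00926336  0.19988651] -1.6867740721640274 [ 0.39083649  0.43769303 -2.14775704] [0.00647892 0.09249375 0.03736843] 29.73502814769745 0.39003101220549996
```

View pics/t2.png

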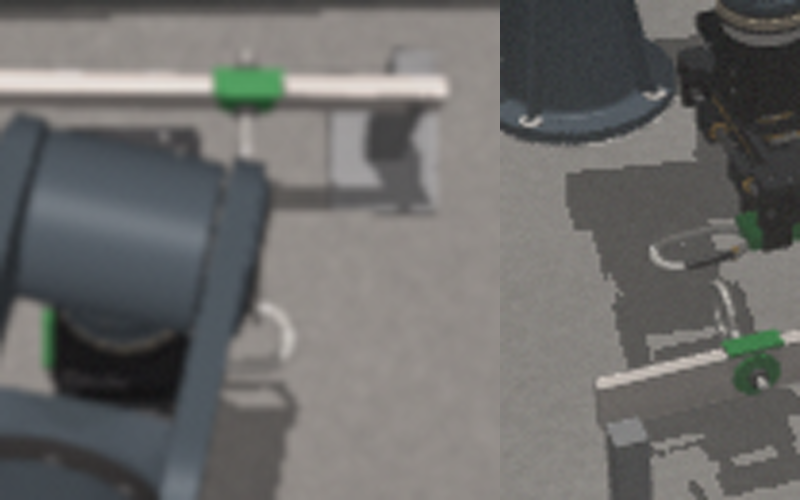

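In the top crop, the nose tip is at u≈258 and the crown edge at 297. The ring is at about 246, so it will meet the gate at key x≈65–66, as wanted. The scene crop shows the key level.

>>> {"fn": "drive_tool", "kwargs": {"deltas": "20 8 -0.2 0 0; 20 16 -0.5 0 0; 20 22 -0.7 0 0; 20 26 -0.8 0 0; 20 28 -0.8 0 0; 20 28 -0.8 0 0; 20 28 -0.8 0 0"}}

```text
time_s: 5.85
position: [0.573, -0.0105, 0.1999]
tcp_rot: [[0.029, 1.0, -0.001], [1.0, -0.029, 0.0], [0.0, -0.001, -1.0]]
force: [0.5, -0.4, -2.2]
opening: 0.388
grasp_force: 29.7
```

>>> {"fn": "drive_tool", "kwargs": {"deltas": "20 2 0 0 0; 20 4 -0.1 0 0; 20 6 -0.2 0 0; 20 6 -0.2 0 0"}}

```text
time_s: 6.25
position: [0.5797, -0.0108, 0.2001]
tcp_rot: [[0.029, 1.0, 0.001], [1.0, -0.029, -0.0], [-0.0, 0.001, -1.0]]
force: [-0.1, -0.0, -1.1]
opening: 0.387
grasp_force: 29.7
```

>>> {"fn": "drive_tool", "kwargs": {"deltas": "20 2 0 0 0; 20 4 -0.1 0 0; 20 6 -0.2 0 0; 20 6 -0.2 0 0"}}

```text
time_s: 6.65
position: [0.5849, -0.0107, 0.1998]
tcp_rot: [[0.029, 1.0, -0.001], [1.0, -0.029, 0.001], [0.001, -0.001, -1.0]]
force: [-2.7, 1.3, -1.2]
opening: 0.389
grasp_force: 29.7
```

>>> {"fn": "drive_tool", "kwargs": {"deltas": "20 1.5 0 0 0; 20 3 -0.1 0 0; 20 3 -0.1 0 0"}}

```text
time_s: 6.95
position: [0.5881, -0.011, 0.1999]
tcp_rot: [[0.029, 1.0, -0.001], [1.0, -0.029, 0.0], [0.0, -0.001, -1.0]]
force: [-4.1, 1.2, -2.0]
opening: 0.383
grasp_force: 29.6
```

>>> {"fn": "drive_tool", "kwargs": {"deltas": "20 1.5 0 0 0; 20 3 -0.1 0 0; 20 3 -0.1 0 0"}}

```text
time_s: 7.25
position: [0.5911, -0.0114, 0.1999]
tcp_rot: [[0.029, 1.0, -0.001], [1.0, -0.029, -0.0], [-0.0, -0.001, -1.0]]
force: [-3.7, -0.8, -1.5]
opening: 0.389
grasp_force: 29.6
```

>>> {"fn": "drive_tool", "kwargs": {"deltas": "20 2 0 0 0; 20 4 -0.1 0 0; 20 4 -0.1 0 0"}}

```text
time_s: 7.55
position: [0.5953, -0.0111, 0.1999]
tcp_rot: [[0.029, 1.0, -0.0], [1.0, -0.029, 0.0], [0.0, -0.0, -1.0]]
force: [-4.5, -1.0, -1.5]
opening: 0.388
grasp_force: 29.6
```

>>> {"fn": "drive_tool", "kwargs": {"deltas": "20 2 0 0 0; 20 4 -0.1 0 0; 20 4 -0.1 0 0"}}

```text
time_s: 7.85
position: [0.5994, -0.0111, 0.2]
tcp_rot: [[0.029, 1.0, -0.0], [1.0, -0.029, 0.001], [0.001, -0.0, -1.0]]
force: [-4.7, 0.7, -1.3]
opening: 0.383
grasp_force: 29.6
```

>>> {"fn": "drive_tool", "kwargs": {"deltas": "20 2 0 0 0; 20 4 -0.1 0 0; 20 4 -0.1 0 0"}}

```text
time_s: 8.15
position: [0.6032, -0.011, 0.1999]
tcp_rot: [[0.029, 1.0, -0.0], [1.0, -0.029, 0.001], [0.001, -0.0, -1.0]]
force: [-5.5, 0.4, -1.8]
opening: 0.386
grasp_force: 29.6
```

>>> {"fn": "drive_tool", "kwargs": {"deltas": "20 2 0 0 0; 20 2 0 0 0"}}

```text
time_s: 8.35
position: [0.6052, -0.011, 0.2]
tcp_rot: [[0.029, 1.0, -0.0], [1.0, -0.029, 0.001], [0.001, -0.0, -1.0]]
force: [-3.9, 1.3, -1.8]
opening: 0.391
grasp_force: 29.6
```

>>> {"fn": "drive_tool", "kwargs": {"deltas": "20 0 2 0 0; 20 0 4 0 0; 20 0 6 0 0; 20 0 6 0 0"}}

```text
time_s: 8.75
position: [0.6072, -0.0057, 0.2009]
tcp_rot: [[0.028, 1.0, 0.005], [1.0, -0.028, -0.001], [-0.001, 0.005, -1.0]]
force: [0.3, -0.5, -1.9]
opening: 0.387
grasp_force: 29.7
```

>>> {"fn": "drive_tool", "kwargs": {"deltas": "20 0 2 0 0; 20 0 4 0 0; 20 0 6 0 0; 20 0 6 0 0"}}

```text
time_s: 9.15
position: [0.6053, 0.0008, 0.2]
tcp_rot: [[0.029, 1.0, 0.0], [1.0, -0.029, 0.0], [0.0, 0.0, -1.0]]
force: [-0.9, -0.0, -1.7]
opening: 0.384
grasp_force: 29.7
```

>>> {"fn": "drive_tool", "kwargs": {"deltas": "20 0 -3 0 0; 20 0 -6 0 0; 20 0 -9 0 0; 20 0 -12 0 0; 20 0 -12 0 0"}}

```text
time_s: 9.65
position: [0.6053, -0.0121, 0.2]
tcp_rot: [[0.03, 1.0, 0.0], [1.0, -0.03, -0.0], [-0.0, 0.0, -1.0]]
force: [-0.0, -0.1, -2.3]
opening: 0.384
grasp_force: 29.7
```

>>> {"fn": "drive_tool", "kwargs": {"deltas": "20 -2 0 0 0; 20 -4 0.1 0 0; 20 -6 0.2 0 0; 20 -6 0.2 0 0"}}

```text
time_s: 10.05
position: [0.5988, -0.011, 0.2]
tcp_rot: [[0.029, 1.0, -0.001], [1.0, -0.029, 0.0], [0.0, -0.001, -1.0]]
force: [0.7, -0.1, -1.8]
opening: 0.385
grasp_force: 29.7
```

>>> {"fn": "drive_tool", "kwargs": {"deltas": "20 -1 0 0 0; 20 -2 0 0 0; 20 -2 0 0 0"}}

```text
time_s: 10.35
position: [0.5971, -0.0112, 0.2001]
tcp_rot: [[0.029, 1.0, -0.0], [1.0, -0.029, 0.0], [-0.0, -0.0, -1.0]]
force: [0.8, -0.0, -0.7]
opening: 0.389
grasp_force: 29.7
```

```bash
python3 - <<'E'
from h import *
a=imaging.capture("top");b=imaging.capture("scene");print(bot.read_state()["force"])
a=cv2.resize(a[120:220,290:370],(400,500),interpolation=cv2.INTER_CUBIC);b=cv2.resize(b[165:235,280:336],(400,500),interpolation=cv2.INTER_CUBIC)
cv2.imwrite("pics/t3.png",cv2.hconcat([a,b])[:,:,::-1])
E
```

```text
[ 0.22468295  0.70472477 -2.15007316]
```

View pics/t3.png

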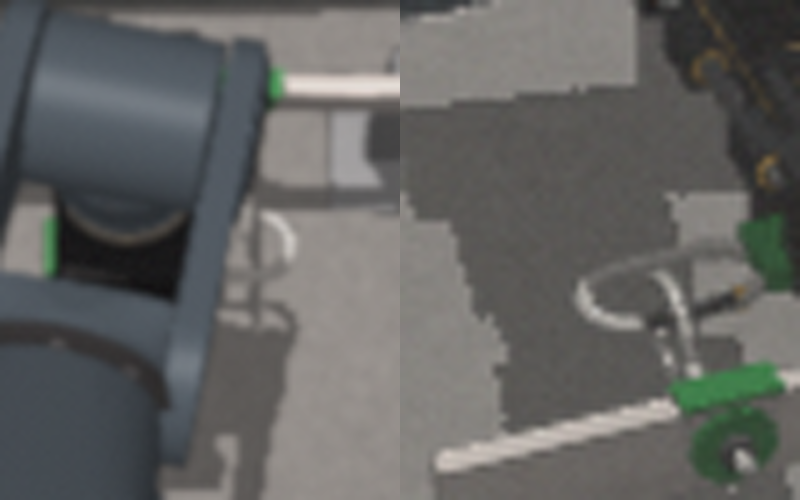

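The picture shows the ring's front bar at scene crop (665,280), inside the loop, and the gate straight and shut from (735,295) to (655,320). Next is the tug, in small steps.

>>> {"fn": "drive_tool", "kwargs": {"deltas": "20 -0.5 0 0 0; 20 -1 0 0 0; 20 -1 0 0 0"}}

```text
time_s: 10.75
position: [0.5962, -0.0113, 0.2]
tcp_rot: [[0.029, 1.0, -0.0], [1.0, -0.029, 0.0], [0.0, -0.0, -1.0]]
force: [-0.0, 0.3, -2.0]
opening: 0.387
grasp_force: 29.7
```

>>> {"fn": "drive_tool", "kwargs": {"deltas": "20 -0.5 0 0 0; 20 -1 0 0 0; 20 -1 0 0 0"}}

```text
time_s: 11.05
position: [0.5952, -0.0112, 0.2]
tcp_rot: [[0.029, 1.0, -0.0], [1.0, -0.029, 0.0], [0.0, -0.0, -1.0]]
force: [-0.1, -1.3, -1.8]
opening: 0.388
grasp_force: 29.7
```

>>> {"fn": "drive_tool", "kwargs": {"deltas": "20 -0.5 0 0 0; 20 -1 0 0 0; 20 -1 0 0 0"}}

```text
time_s: 11.35
position: [0.5942, -0.0113, 0.2]
tcp_rot: [[0.029, 1.0, -0.0], [1.0, -0.029, -0.0], [-0.0, -0.0, -1.0]]
force: [-0.0, 0.0, -2.6]
opening: 0.388
grasp_force: 29.7
```

>>> {"fn": "drive_tool", "kwargs": {"deltas": "20 -0.5 0 0 0; 20 -1 0 0 0; 20 -1 0 0 0"}}

```text
time_s: 11.65
position: [0.5931, -0.0112, 0.2]
tcp_rot: [[0.029, 1.0, -0.0], [1.0, -0.029, 0.0], [0.0, -0.0, -1.0]]
force: [-0.1, -0.4, -2.2]
opening: 0.39
grasp_force: 29.7
```

>>> {"fn": "drive_tool", "kwargs": {"deltas": "20 -0.5 0 0 0; 20 -0.5 0 0 0"}}

```text
time_s: 11.85
position: [0.5927, -0.0112, 0.2]
tcp_rot: [[0.029, 1.0, -0.0], [1.0, -0.029, 0.0], [-0.0, -0.0, -1.0]]
force: [0.1, -0.3, -2.3]
opening: 0.388
grasp_force: 29.7
```

>>> {"fn": "drive_tool", "kwargs": {"deltas": "20 -0.5 0 0 0; 20 -0.5 0 0 0"}}

```text
time_s: 12.05
position: [0.5922, -0.0112, 0.2]
tcp_rot: [[0.029, 1.0, -0.0], [1.0, -0.029, 0.0], [0.0, -0.0, -1.0]]
force: [0.6, 0.2, -0.9]
opening: 0.388
grasp_force: 29.7
```

>>> {"fn": "drive_tool", "kwargs": {"deltas": "20 -0.5 0 0 0; 20 -0.5 0 0 0"}}

```text
time_s: 12.25
position: [0.5917, -0.0112, 0.2]
tcp_rot: [[0.029, 1.0, -0.0], [1.0, -0.029, 0.0], [0.0, -0.0, -1.0]]
force: [0.5, -0.2, -2.0]
opening: 0.385
grasp_force: 29.7
```

>>> {"fn": "drive_tool", "kwargs": {"deltas": "20 -0.5 0 0 0; 20 -0.5 0 0 0"}}

```text
time_s: 12.45
position: [0.5912, -0.0113, 0.2001]
tcp_rot: [[0.029, 1.0, -0.0], [1.0, -0.029, 0.0], [0.0, -0.0, -1.0]]
force: [-0.0, -0.9, -1.8]
opening: 0.389
grasp_force: 29.7
```

>>> {"fn": "drive_tool", "kwargs": {"deltas": "20 -0.5 0 0 0; 20 -0.5 0 0 0"}}

```text
time_s: 12.65
position: [0.5908, -0.0113, 0.2001]
tcp_rot: [[0.029, 1.0, 0.0], [1.0, -0.029, -0.0], [-0.0, 0.0, -1.0]]
force: [0.6, 0.5, -1.9]
opening: 0.388
grasp_force: 29.7
```

>>> {"fn": "drive_tool", "kwargs": {"deltas": "20 -0.5 0 0 0; 20 -0.5 0 0 0"}}

```text
time_s: 12.85
position: [0.5907, -0.0113, 0.2002]
tcp_rot: [[0.029, 1.0, 0.001], [1.0, -0.029, -0.0], [-0.0, 0.001, -1.0]]
force: [1.6, -0.6, -1.3]
opening: 0.383
grasp_force: 29.8
```

>>> {"fn": "drive_tool", "kwargs": {"deltas": "20 -0.5 0 0 0; 20 -0.5 0 0 0"}}

```text
time_s: 13.05
position: [0.5905, -0.0113, 0.2003]
tcp_rot: [[0.029, 1.0, 0.002], [1.0, -0.029, -0.0], [-0.0, 0.002, -1.0]]
force: [2.4, 0.1, -1.7]
opening: 0.387
grasp_force: 29.8
```

>>> {"fn": "drive_tool", "kwargs": {"deltas": "20 -0.5 0 0 0; 20 -0.5 0 0 0"}}

```text
time_s: 13.25
position: [0.5902, -0.0114, 0.2004]
tcp_rot: [[0.029, 1.0, 0.002], [1.0, -0.029, -0.0], [-0.0, 0.002, -1.0]]
force: [3.5, 0.1, -2.7]
opening: 0.391
grasp_force: 29.9
```

>>> {"fn": "drive_tool", "kwargs": {"deltas": "20 -0.5 0 0 0; 20 -0.5 0 0 0"}}

```text
time_s: 13.45
position: [0.5899, -0.0114, 0.2004]
tcp_rot: [[0.029, 1.0, 0.003], [1.0, -0.029, -0.0], [-0.0, 0.003, -1.0]]
force: [5.0, -1.1, -1.5]
opening: 0.39
grasp_force: 30.0
```

>>> {"fn": "drive_tool", "kwargs": {"deltas": "20 -0.8 0 0 0; 20 -1.6 0 0 0; 20 -1.6 0 0 0"}}

```text
time_s: 13.75
position: [0.5895, -0.0115, 0.2008]
tcp_rot: [[0.028, 1.0, 0.006], [1.0, -0.028, -0.001], [-0.001, 0.006, -1.0]]
force: [6.1, 0.5, -2.4]
opening: 0.387
grasp_force: 30.1
```

>>> {"fn": "drive_tool", "kwargs": {"deltas": "20 -0.8 0 0 0; 20 -1.4 0 0 0; 20 -1.4 0 0 0"}}

```text
time_s: 14.05
position: [0.5893, -0.0116, 0.2011]
tcp_rot: [[0.028, 1.0, 0.008], [1.0, -0.028, -0.001], [-0.001, 0.008, -1.0]]
force: [8.8, 0.9, -2.7]
opening: 0.39
grasp_force: 30.2
```

>>> {"fn": "drive_tool", "kwargs": {"deltas": "20 -0.6 0 0 0; 20 -0.6 0 0 0; 20 -0.6 0 0 0"}}

```text
time_s: 14.35
position: [0.5891, -0.0117, 0.2013]
tcp_rot: [[0.028, 1.0, 0.009], [1.0, -0.028, -0.001], [-0.001, 0.009, -1.0]]
force: [9.8, -0.3, -2.0]
opening: 0.392
grasp_force: 30.3
```

```bash
python3 - <<'E'
from h import *
r=[]
for i in range(5):
    imaging.capture("top"); r.append(bot.read_state()["force"])
print(np.round(r,1))
E
```

```text
[[ 8.5  0.5 -2.3]
 [ 8.7  1.3 -2.8]
 [ 8.8  0.7 -2.4]
 [10.1  0.8 -2.9]
 [ 9.8  0.8 -1.6]]
```

>>> {"fn": "drive_tool", "kwargs": {"deltas": "20 -0.5 0 0 0; 20 -0.5 0 0 0; 20 -0.5 0 0 0; 20 -0.5 0 0 0; 20 -0.5 0 0 0; 20 -0.5 0 0 0; 20 -0.5 0 0 0; 20 -0.5 0 0 0"}}

```text
time_s: 15.4
position: [0.589, -0.0117, 0.2014]
tcp_rot: [[0.028, 1.0, 0.01], [1.0, -0.028, -0.001], [-0.001, 0.01, -1.0]]
force: [10.1, 0.1, -2.6]
opening: 0.39
grasp_force: 30.3
```

The tug held at about 10 N for over 0.5 s. Now I'll ease off, bring the ring to the crown and lower until the hook rests on the ring's bottom, so letting go involves no drop.

>>> {"fn": "drive_tool", "kwargs": {"deltas": "20 3 0 0 0; 20 7 0 0 0; 20 11 2 0 0; 20 15 5 0 0; 20 19 8 0 0; 20 22 10 0 0; 20 24 12 0 0; 20 24 12 0 0; 20 24 12 0 0"}}

```text
time_s: 16.3
position: [0.6085, 0.0008, 0.2]
tcp_rot: [[0.029, 1.0, -0.0], [1.0, -0.029, -0.0], [-0.0, -0.0, -1.0]]
force: [-0.0, 0.2, -1.9]
opening: 0.389
grasp_force: 29.7
```

>>> {"fn": "drive_tool", "kwargs": {"deltas": "20 0 0 -2 0; 20 0 0 -4 0; 20 0 0 -6 0; 20 0 0 -8 0; 20 0 0 -10 0; 20 0 0 -10 0"}}

```text
time_s: 16.9
position: [0.6084, 0.0007, 0.1896]
tcp_rot: [[0.029, 1.0, -0.001], [1.0, -0.029, 0.0], [0.0, -0.001, -1.0]]
force: [0.2, 0.5, -1.6]
opening: 0.39
grasp_force: 29.7
```

>>> {"fn": "drive_tool", "kwargs": {"deltas": "20 0 0 -1 0; 20 0 0 -2 0; 20 0 0 -2 0"}}

```text
time_s: 17.2
position: [0.6086, 0.0007, 0.1879]
tcp_rot: [[0.029, 1.0, -0.0], [1.0, -0.029, 0.0], [0.0, -0.0, -1.0]]
force: [-0.9, -0.7, -2.0]
opening: 0.387
grasp_force: 29.7
```

>>> {"fn": "drive_tool", "kwargs": {"deltas": "20 0 0 -0.7 0; 20 0 0 -1.4 0; 20 0 0 -1.4 0"}}

```text
time_s: 17.5
position: [0.6086, 0.0008, 0.1866]
tcp_rot: [[0.029, 1.0, -0.0], [1.0, -0.029, 0.0], [0.0, -0.0, -1.0]]
force: [0.2, -0.5, -2.0]
opening: 0.386
grasp_force: 29.7
```

>>> {"fn": "drive_tool", "kwargs": {"deltas": "20 0 0 -0.7 0; 20 0 0 -1.4 0; 20 0 0 -1.4 0"}}

```text
time_s: 17.8
position: [0.6088, 0.0008, 0.1853]
tcp_rot: [[0.029, 1.0, 0.0], [1.0, -0.029, -0.0], [-0.0, 0.0, -1.0]]
force: [0.4, 0.9, -0.5]
opening: 0.392
grasp_force: 29.7
```

>>> {"fn": "drive_tool", "kwargs": {"deltas": "20 0 0 -0.7 0; 20 0 0 -0.7 0; 20 0 0 -0.7 0"}}

```text
time_s: 18.1
position: [0.6088, 0.0008, 0.1847]
tcp_rot: [[0.029, 1.0, 0.0], [1.0, -0.029, 0.0], [0.0, 0.0, -1.0]]
force: [0.8, 1.7, -0.4]
opening: 0.388
grasp_force: 29.7
```

>>> {"fn": "drive_tool", "kwargs": {"deltas": "36 0 0 0 0; 38 0 0 0 0; 42 0 0 0 0; 48 0 0 0 0; 54 0 0 0 0; 58 0 0 0 0"}}

```text
time_s: 18.7
position: [0.6087, 0.0007, 0.1846]
tcp_rot: [[0.029, 1.0, 0.0], [1.0, -0.029, -0.0], [-0.0, 0.0, -1.0]]
force: [-0.0, -0.2, 0.2]
opening: 0.626
grasp_force: 0.0
```

```bash
python3 - <<'E'
from h import *
r=[]
for i in range(10):
    b=imaging.capture("scene"); m=green(b);m[:,:250]=0;m[:,420:]=0;m[:170]=0;m[300:]=0
    n,l,st,c=cv2.connectedComponentsWithStats(m)
    r.append([(int(c[j][0]),int(c[j][1]),int(st[j,4])) for j in range(1,n) if st[j,4]>12])
for x in r:print(x)
s=bot.read_state();print(s["time_s"],s["opening"],s["force"])
cv2.imwrite("pics/t4.png",cv2.resize(b[150:270,260:420],(800,600),interpolation=cv2.INTER_CUBIC)[:,:,::-1])
E
```

```text
[(325, 218, 58)]
[(325, 218, 59)]
[(325, 218, 59)]
[(325, 218, 59)]
[(325, 219, 65)]
[(325, 218, 58)]
[(325, 218, 57)]
[(325, 218, 58), (302, 243, 31)]
[(325, 218, 58), (300, 240, 15), (285, 246, 13)]
[(325, 218, 58), (285, 245, 25)]
19.2 0.6668793743762941 [-0.80745437  0.55331151 -0.39470468]
```

View pics/t4.png

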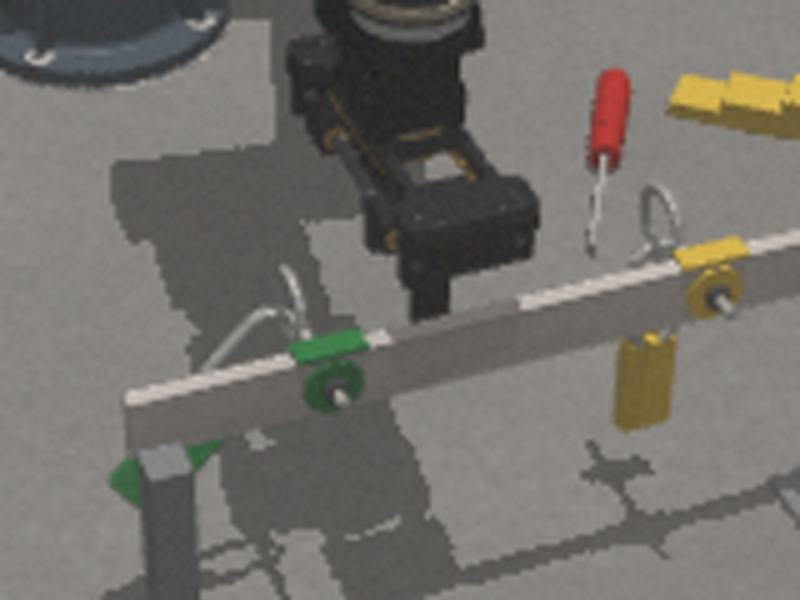

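The key hangs on the ring and is at the end of its swing to -y, with the paddle seen at crop (160,470) behind the post. I'll withdraw and let it settle.

>>> {"fn": "drive_tool", "kwargs": {"deltas": "58 -5 0 30 0; 58 -20 5 60 0; 58 -50 10 80 0; 58 -90 20 90 0; 58 -130 30 90 0; 58 -150 30 90 0; 58 -150 30 90 0; 58 -150 30 90 0; 58 -150 30 90 0; 58 -150 30 90 0; 58 -150 30 90 0; 58 -150 30 90 0"}}

```text
time_s: 20.4
position: [0.4591, 0.0306, 0.2743]
tcp_rot: [[0.029, 1.0, -0.0], [1.0, -0.029, 0.0], [0.0, -0.0, -1.0]]
force: [-0.1, 0.1, -0.4]
opening: 0.669
grasp_force: 0.0
```

>>> {"fn": "drive_tool", "kwargs": {"deltas": "58 0 0 0 0; 58 0 0 0 0; 58 0 0 0 0; 58 0 0 0 0; 58 0 0 0 0; 58 0 0 0 0; 58 0 0 0 0; 58 0 0 0 0; 58 0 0 0 0; 58 0 0 0 0; 58 0 0 0 0; 58 0 0 0 0"}}

```text
time_s: 21.6
position: [0.4587, 0.0307, 0.2746]
tcp_rot: [[0.029, 1.0, 0.0], [1.0, -0.029, -0.0], [-0.0, 0.0, -1.0]]
force: [1.2, -0.0, -0.9]
opening: 0.665
grasp_force: 0.0
```

>>> {"fn": "drive_tool", "kwargs": {"deltas": "58 0 0 0 0; 58 0 0 0 0; 58 0 0 0 0; 58 0 0 0 0; 58 0 0 0 0; 58 0 0 0 0; 58 0 0 0 0; 58 0 0 0 0; 58 0 0 0 0; 58 0 0 0 0; 58 0 0 0 0; 58 0 0 0 0"}}

```text
time_s: 22.8
position: [0.4587, 0.0307, 0.2746]
tcp_rot: [[0.029, 1.0, 0.0], [1.0, -0.029, -0.0], [-0.0, 0.0, -1.0]]
force: [-0.1, 0.1, -0.2]
opening: 0.669
grasp_force: 0.0
```

```bash
cat > sway.py <<'E'
from h import *
r=[]
for i in range(16):
    b=imaging.capture("scene"); m=green(b);m[:,:250]=0;m[:,420:]=0;m[:226]=0;m[300:]=0
    M=cv2.moments(m,True); r.append((round(M["m10"]/max(M["m00"],1),1),round(M["m01"]/max(M["m00"],1),1),int(M["m00"])))
print(r,bot.read_state()["time_s"])
E
python3 sway.py
```

```text
[(310.6, 239.8, 5), (311.5, 236.0, 2), (0.0, 0.0, 0), (333.0, 232.0, 1), (338.8, 232.3, 6), (338.7, 232.5, 6), (0.0, 0.0, 0), (0.0, 0.0, 0), (311.5, 236.0, 2), (308.8, 239.8, 9), (304.2, 242.2, 12), (301.2, 244.3, 9), (306.0, 247.0, 1), (318.0, 234.0, 1), (0.0, 0.0, 0), (0.0, 0.0, 0)] 23.6
```

>>> {"fn": "drive_tool", "kwargs": {"deltas": "58 0 0 0 0; 58 0 0 0 0; 58 0 0 0 0; 58 0 0 0 0; 58 0 0 0 0; 58 0 0 0 0; 58 0 0 0 0; 58 0 0 0 0; 58 0 0 0 0; 58 0 0 0 0; 58 0 0 0 0; 58 0 0 0 0"}}

```text
time_s: 24.8
position: [0.4587, 0.0308, 0.2745]
tcp_rot: [[0.029, 1.0, -0.0], [1.0, -0.029, -0.0], [-0.0, -0.0, -1.0]]
force: [0.4, 0.5, 0.2]
opening: 0.665
grasp_force: 0.0
```

>>> {"fn": "drive_tool", "kwargs": {"deltas": "58 0 0 0 0; 58 0 0 0 0; 58 0 0 0 0; 58 0 0 0 0; 58 0 0 0 0; 58 0 0 0 0; 58 0 0 0 0; 58 0 0 0 0; 58 0 0 0 0; 58 0 0 0 0; 58 0 0 0 0; 58 0 0 0 0"}}

```text
time_s: 26.0
position: [0.4587, 0.0307, 0.2746]
tcp_rot: [[0.029, 1.0, -0.0], [1.0, -0.029, -0.0], [-0.0, -0.0, -1.0]]
force: [0.1, -0.3, 0.1]
opening: 0.671
grasp_force: 0.0
```

>>> {"fn": "drive_tool", "kwargs": {"deltas": "58 0 0 0 0; 58 0 0 0 0; 58 0 0 0 0; 58 0 0 0 0; 58 0 0 0 0; 58 0 0 0 0; 58 0 0 0 0; 58 0 0 0 0; 58 0 0 0 0; 58 0 0 0 0; 58 0 0 0 0; 58 0 0 0 0"}}

```text
time_s: 27.2
position: [0.4587, 0.0308, 0.2746]
tcp_rot: [[0.029, 1.0, -0.0], [1.0, -0.029, 0.0], [0.0, -0.0, -1.0]]
force: [0.4, -0.4, 0.1]
opening: 0.662
grasp_force: 0.0
```

>>> {"fn": "drive_tool", "kwargs": {"deltas": "58 0 0 0 0; 58 0 0 0 0; 58 0 0 0 0; 58 0 0 0 0; 58 0 0 0 0; 58 0 0 0 0; 58 0 0 0 0; 58 0 0 0 0; 58 0 0 0 0; 58 0 0 0 0; 58 0 0 0 0; 58 0 0 0 0"}}

```text
time_s: 28.4
position: [0.4587, 0.0307, 0.2746]
tcp_rot: [[0.029, 1.0, 0.0], [1.0, -0.029, 0.0], [0.0, 0.0, -1.0]]
force: [0.2, 0.4, -0.2]
opening: 0.663
grasp_force: 0.0
```

```bash
sed -i 's/(45,90,40)/(45,70,20)/' h.py; python3 sway.py; python3 - <<'E'
from h import *
a=imaging.capture("top");b=imaging.capture("scene")
a=cv2.resize(a[120:220,290:370],(400,500),interpolation=cv2.INTER_CUBIC);b=cv2.resize(b[180:280,280:360],(400,500),interpolation=cv2.INTER_CUBIC)
cv2.imwrite("pics/t5.png",cv2.hconcat([a,b])[:,:,::-1])
E
```

```text
[(323.2, 239.6, 174), (321.1, 240.2, 170), (318.4, 240.8, 158), (316.7, 241.4, 161), (315.9, 241.4, 165), (316.7, 241.4, 159), (318.6, 240.6, 164), (320.8, 240.2, 163), (322.4, 240.2, 168), (324.1, 239.5, 178), (324.3, 239.2, 170), (323.6, 239.6, 175), (322.2, 240.0, 168), (320.4, 240.6, 169), (318.4, 241.1, 159), (317.4, 241.3, 157)] 29.2
```

View pics/t5.png

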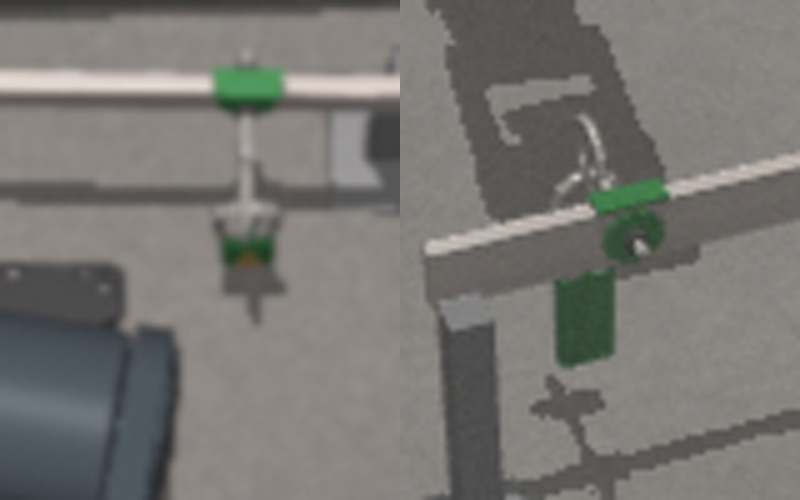

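The key hangs vertically by its crown, with the paddle at scene crop (585,320). The sway is down to ±4 px and decaying, so I'll wait a little more.

>>> {"fn": "drive_tool", "kwargs": {"deltas": "58 0 0 0 0; 58 0 0 0 0; 58 0 0 0 0; 58 0 0 0 0; 58 0 0 0 0; 58 0 0 0 0; 58 0 0 0 0; 58 0 0 0 0; 58 0 0 0 0; 58 0 0 0 0; 58 0 0 0 0; 58 0 0 0 0"}}

```text
time_s: 30.5
position: [0.4587, 0.0307, 0.2746]
tcp_rot: [[0.029, 1.0, 0.0], [1.0, -0.029, 0.0], [0.0, 0.0, -1.0]]
force: [-0.2, 0.3, -0.2]
opening: 0.671
grasp_force: 0.0
```

>>> {"fn": "drive_tool", "kwargs": {"deltas": "58 0 0 0 0; 58 0 0 0 0; 58 0 0 0 0; 58 0 0 0 0; 58 0 0 0 0; 58 0 0 0 0; 58 0 0 0 0; 58 0 0 0 0; 58 0 0 0 0; 58 0 0 0 0; 58 0 0 0 0; 58 0 0 0 0"}}

```text
time_s: 31.7
position: [0.4587, 0.0307, 0.2746]
tcp_rot: [[0.029, 1.0, -0.0], [1.0, -0.029, -0.0], [-0.0, -0.0, -1.0]]
force: [0.6, 0.1, -0.9]
opening: 0.667
grasp_force: 0.0
```

>>> {"fn": "drive_tool", "kwargs": {"deltas": "58 0 0 0 0; 58 0 0 0 0; 58 0 0 0 0; 58 0 0 0 0; 58 0 0 0 0; 58 0 0 0 0; 58 0 0 0 0; 58 0 0 0 0; 58 0 0 0 0; 58 0 0 0 0; 58 0 0 0 0; 58 0 0 0 0"}}

```text
time_s: 32.9
position: [0.4587, 0.0308, 0.2746]
tcp_rot: [[0.029, 1.0, -0.0], [1.0, -0.029, 0.0], [0.0, -0.0, -1.0]]
force: [0.2, -0.7, -0.2]
opening: 0.667
grasp_force: 0.0
```

>>> {"fn": "drive_tool", "kwargs": {"deltas": "58 0 0 0 0; 58 0 0 0 0; 58 0 0 0 0; 58 0 0 0 0; 58 0 0 0 0; 58 0 0 0 0; 58 0 0 0 0; 58 0 0 0 0; 58 0 0 0 0; 58 0 0 0 0; 58 0 0 0 0; 58 0 0 0 0"}}

```text
time_s: 34.1
position: [0.4587, 0.0308, 0.2745]
tcp_rot: [[0.029, 1.0, -0.0], [1.0, -0.029, 0.0], [0.0, -0.0, -1.0]]
force: [-0.1, 1.1, 0.1]
opening: 0.669
grasp_force: 0.0
```

>>> {"fn": "drive_tool", "kwargs": {"deltas": "58 0 0 0 0; 58 0 0 0 0; 58 0 0 0 0; 58 0 0 0 0; 58 0 0 0 0; 58 0 0 0 0; 58 0 0 0 0; 58 0 0 0 0; 58 0 0 0 0; 58 0 0 0 0; 58 0 0 0 0; 58 0 0 0 0"}}

```text
time_s: 35.3
position: [0.4587, 0.0307, 0.2745]
tcp_rot: [[0.029, 1.0, -0.0], [1.0, -0.029, -0.0], [-0.0, -0.0, -1.0]]
force: [0.1, 0.0, 0.3]
opening: 0.672
grasp_force: 0.0
```

>>> {"fn": "drive_tool", "kwargs": {"deltas": "58 0 0 0 0; 58 0 0 0 0; 58 0 0 0 0; 58 0 0 0 0; 58 0 0 0 0; 58 0 0 0 0; 58 0 0 0 0; 58 0 0 0 0; 58 0 0 0 0; 58 0 0 0 0; 58 0 0 0 0; 58 0 0 0 0"}}

```text
time_s: 36.5
position: [0.4586, 0.0307, 0.2745]
tcp_rot: [[0.029, 1.0, -0.0], [1.0, -0.029, -0.0], [-0.0, -0.0, -1.0]]
force: [0.1, -0.3, 0.6]
opening: 0.665
grasp_force: 0.0
```

```bash
python3 sway.py
```

```text
[(320.6, 240.4, 169), (320.8, 240.3, 158), (320.6, 240.5, 165), (320.8, 240.1, 169), (320.8, 240.3, 164), (320.7, 240.6, 164), (320.7, 240.4, 163), (320.7, 240.4, 168), (320.6, 240.2, 169), (320.8, 240.4, 158), (320.9, 240.3, 158), (320.8, 240.4, 169), (320.8, 240.4, 163), (320.9, 239.9, 163), (320.6, 240.4, 167), (320.9, 240.3, 163)] 37.3
```

The key is now still.

```bash
python3 -c "from rig import bot; print(bot.hand_in())"
```

```text
the job is handed in; nothing more can be done
None
```

The green key hangs still on the green eye bolt with its gate shut; the 10 N tug for over half a second held, and the job was handed in at about 37 s.

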